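Load a fresh label cassette and zero the label counter

TASK

The label dispenser has run out: take the tall cassette of labels out of the caddy and load it in the dispenser's empty bay, right down on the bay floor, with its nose in the exit slot at the front. Once it is in, turn the reset knob of the label counter anticlockwise back to its zero stop, so that it counts the new roll from the first label. Leave the low cassette and everything else on the counter as it is.

Things in the scene. Friction and masses are not known exactly. Their poses are not given: they have to be found in the camera images.
- dispenser: grey label dispenser, fixed; dark bed plate 176 x 92 mm, 64 mm high without the knob. Origin: centre of its underside; x points from its front (peel plate, towards the robot, up to 0.3 rad askew) to its back, y left, z up. The cassette bay is in its front half; behind it the round counter turret, 72 mm wide, dial 59 mm high, with the reset knob, whose axis is 86 mm from the bay's centre.
- bay (a point): centre of the bay floor, 36 mm ahead (-x) of the dispenser's origin, 8 mm above the counter; axes as the dispenser's. Bay 68 mm long (x), 40 wide (y). Its front and rear walls rise 56 mm above this floor, as high as a seated tall cassette: no room for fingers at its ends. The side cheeks, 5 mm thick, rise 12 mm: its flanks are free above. Front slot for the nose: 24 mm wide, open at the top.
- reset_knob (a joint): angle of the reset knob (rad) about the vertical. 0 = pointer at the dial's zero mark (towards the dispenser's front), against its stop; grows clockwise seen from above, to 4.5. It starts between 1.7 and 2.9. Reset it by turning it anticlockwise seen from above. It turns stiffly (about 0.04 N m) and stays where it is left.
- knob_grip (a point): on the knob's axis, at the top of its wing grip, 85 mm above the counter; turns with the knob. The wing is a bar 34 mm long (this point's x axis, pointer at the -x end), 10 mm thick (y) and 19 mm high, over a skirt 39 mm wide. At joint 0 its axes are parallel to the dispenser's.
- tall_cassette: white closed label cassette, a round roll window in each flank: 64 mm long (x), 36 wide (y), 56 high, 0.11 to 0.23 kg. Origin: centre of its underside, z up. A grey nose (18 mm wide, 6 to 16 mm above the underside) sticks out 8 mm at its -x end. It stands in one of the caddy's two slots, underside 6 mm above the counter.
- tall_cassette_nose (a point): tip of the tall cassette's nose, 40 mm from its origin along -x and 11 mm up.
- low_cassette: like the tall cassette but 60 mm long, 30 mm wide and only 36 mm high; in the other slot. Origin: centre of its underside. It stays there.
- caddy: fixed steel caddy, base 84 x 94 mm, 6 thick; origin: centre of its underside, z up, up to 0.35 rad askew. Two slots, 22 mm to each side of it along y, with walls 60 mm high, 52 long (x): the tall cassette (top at 62 mm) can be taken only by its ends, fingers 64 mm apart along x; the ends are clear but for tabs 13 mm high. Noses point along -x, towards the robot.
- bell: counter bell, 62 mm wide, 48 mm high; origin: centre of its underside. A bystander.
- jar: jam jar, 45 mm wide, 50 mm high; origin: centre of its underside. A bystander.
- packet: wrapped cookie, 126 x 102 x 35 mm, lying flat; origin: centre of its underside. A bystander.
There are look-alikes about, which are no part of the job. What is shaped like the tall_cassette but red is not meant.

How it is judged (in metres and radians):
On the way, in this order (a step that is already met when the one before it is completed fails the run):
1. the tall cassette is down in the bay, nose in the exit slot, and let go (horizontal distance between tall_cassette and bay below 0.005 m and z of tall_cassette in the frame of bay below 0.004 m and x of tall_cassette_nose in the frame of bay below -0.034 m and angle between tall_cassette's own z axis and vertical below 0.08 rad and contact force between the fingers and tall_cassette below 0.3 N), for 0.2 s.
2. the reset knob is back at its zero stop (value of joint reset_knob below 0.06 rad), for 0.2 s.
At the end, for the whole second after the job is handed in: The tall cassette stands still in the bay, upright, its underside within 4 mm of the bay floor and its centre within 5 mm of the bay's, nose to the front; the reset knob reads under 0.06 rad; the low cassette, bell, jar and packet are within 15 mm of where they were (horizontal distance between tall_cassette and bay below 0.005 m and z of tall_cassette in the frame of bay below 0.004 m and x of tall_cassette_nose in the frame of bay below -0.034 m and angle between tall_cassette's own z axis and vertical below 0.08 rad and linear speed of tall_cassette below 0.02 m/s and value of joint reset_knob below 0.06 rad and distance of each of low_cassette, bell, jar, packet from where it was at the start of the episode below 0.015 m); the robot touches nothing.
It fails at once if the low cassette is pulled out of place (distance of low_cassette from where it was at the start of the episode above 0.03 m).
It fails at once if the bell, jar or packet is knocked away (distance of any of bell, jar, packet from where it was at the start of the episode above 0.03 m).
It also fails if it takes over 72 s, if anything falls off the work surface, if the arm or the gripper's body presses on something with over 40 N, if the wrist force passes 120 N, or if a joint passes its speed limit or range.

ROBOT

A 6-joint arm with a two-finger parallel gripper is mounted at the origin on a cart in front of the work surface, level with it; the furniture and walls round the work are solid. World frame = base frame: x ahead of the robot, y to its left, z up, the work surface at z = 0. Lengths are in mm, angles in rad, forces in N, time in s.
With the tool pointing down it reaches from about 400 to 925 mm from the base axis. Payload 12.5 kg.
Tool frame: the origin (TCP) lies midway between the tips of the shut fingers; the grasp point (between the pads) lies 19 mm behind it (env.pinch_z is the z of the grasp point in the tool frame, in mm); z points along the fingers, y is the line along which they close (so a half turn about z gives the same grasp; the last joint's range is limited). The gripper opens to 95 mm and grips with 3 to 60 N. Pads are 20 mm wide; open, the fingers measure 119 mm over their backs; the gripper's body (75 mm by 180 mm) begins 59 mm behind the grasp point.
Start: joints at [-1.268, 0.491, 1.559, -0, 1.092, -0.106], TCP at [248.467, -573.508, 214.661] pointing down, gripper open.
Joint ranges: [-3.1, 3.1], [-0.84, 2.19], [0.05, 2.79], [-1.13, 4.28], [0.06, 2.93], [-2.69, 2.69]. Speed limits (rad/s): [2.22, 2.22, 2.79, 3.14, 3.14, 3.14].

INTERFACE

Orientations are given as [roll, pitch, yaw] about the fixed x, y, z axes, in that order (R = Rz(yaw) Ry(pitch) Rx(roll)).
In Python, from cell import env, eyes gives the robot as it stands.
- The arm moves only by the shell command python3 -m inch 'ROWS'. ROWS is JSON, a list of rows, each a list of 3 entries, a list of its own where there are three numbers: the shift along the tool's x, y, z in units of 60 mm (1.0 is 60 mm), then the turn about the tool's z in units of 5 degrees (1.0 is 5 degrees), then the closure, from -1 (fully open) to 1 (shut). In form: [[[tx, ty, tz], turn, claw], ...]. A call has exactly 10 rows; each row shifts and turns the commanded pose from where the row before left it, along the tool's axes as they then stand; what a row does not reach is not made up. A row lasts 1/8 s, in which the tool goes at most 62.5 mm and 10.7 degrees, less where a joint would pass 70% of its speed; a pose out of reach is approached as far as the arm can. A call is refused whole if a number of a shift passes 1 or a number of a turn 1, either way. A call with a gripper value outside its range is refused whole. The fingers move at their own pace and stop on an object; the grip force is fixed at half the most. Time passes only in rows, so rows that do not move let the fingers close, or fill a call up. It gives the time, the measured TCP pose, the force, the opening and the grip force at its end, in the units of the state.
- env.state(): the state, without advancing time (a new reading comes with each control period).
- eyes.read_camera(name): name is "side" or "top" or "wrist"; returns a dict with "pixels" (420x560x3 uint8, red, green, blue), "fx", "fy", "cx", "cy" (pixels), "distortion" ([k1, k2, p1, p2, k3] as OpenCV has them; the pictures are not rectified), "extrinsics" (4x4, takes a point from world to camera coordinates). Camera axes: x right, y down, z forward; pixel columns grow to the right and rows downward; lengths in mm; the calibration is good to about 2 mm. A picture is of the moment at which its call begins. There is no depth.
- env.job_done(): hands the job in; it is judged then, once.
Trained networks look in a picture, given as the dict that the camera call returned (one of the last four; its "shot" number tells which), for a name from the list of things; names that differ only in an ending like _2 or _b are one class to them, and where a whole thing is asked for, a point or a joint stands for the part that bears it (a point fixed in the world has none). Each returns a list of dicts, best first, with "score" (0 to 1); they miss things now and then, are a little off and sometimes report something else, mostly with a low value. They report only what shows in the picture. A call takes as long as a camera call. They do not tell look-alikes from the thing itself.
- eyes.boxes_of(name, picture): "centre" ([row, column] in pixels, amid what is visible of it).
- eyes.cut_out(name, picture): "mask" (420x560 bool, what is visible of it) and "centre" ([row, column] in pixels, amid what is visible of it).
- eyes.spot_point(name, picture): "centre" ([row, column] in pixels: a listed point, or the origin of a listed thing).
The state is a dict: "t": time; "joints": joint angles; "qvel": joint speeds; "tau": joint torques, N m; "eef_pos": TCP position; "tcp_rot": TCP orientation; "ft_force": force on the tool from outside, world axes, zero at the start; "moment": the same for the moment, N m; "opening": opening from 0.0 (shut) to 1.0 (fully open); "grip_force": force on a finger pad.
Only numpy, scipy, OpenCV 4.12 (cv2) and the standard library are available. Lean on these libraries where they do the work, as an engineer would, in place of code of your own. Each camera call takes 0.05 s, during which the arm holds its last target. There are 200 camera calls.

## Working session

There is one attempt and no reset: what is moved stays moved. The work goes in short steps, Python scripts to look and compute and a shell command to move; the robot and the scene stay as the last step left them, time stands still between calls to the robot, and variables do not carry over. Pictures are saved under pics/ and viewed, at most 13 in all, crops included, and the job is handed in when it is done.

```bash
ls; mkdir -p pics
cat > h.py <<'E'
import numpy as np, cv2
from cell import env, eyes
from scipy.spatial.transform import Rotation as R
def K(p): return np.array([[p['fx'],0,p['cx']],[0,p['fy'],p['cy']],[0,0,1.]])
def ray(p,rc):
    u=cv2.undistortPoints(np.array([[[rc[1],rc[0]]]],float),K(p),np.array(p['distortion'],float))[0,0]
    E=np.array(p['extrinsics']);Rm=E[:3,:3];t=E[:3,3]
    return -Rm.T@t, Rm.T@np.array([u[0],u[1],1.])
def atz(p,rc,z):
    o,d=ray(p,rc); return o+d*(z-o[2])/d[2]
def proj(p,X):
    E=np.array(p['extrinsics']);
    q,_=cv2.projectPoints(np.array(X,float).reshape(-1,1,3),cv2.Rodrigues(E[:3,:3])[0],E[:3,3],K(p),np.array(p['distortion'],float))
    return q[:,0,::-1]
def save(p,n): cv2.imwrite('pics/'+n,p['pixels'][:,:,::-1])
E
python3 - <<'E'
from h import *
print(env.state())
np.set_printoptions(precision=1,suppress=True)
ps={n:eyes.read_camera(n) for n in('top','side','wrist')}
save(ps['top'],'top0.png');save(ps['side'],'side0.png');save(ps['wrist'],'wrist0.png')
Z={'tall_cassette':6,'low_cassette':6,'bay':8,'knob_grip':85,'tall_cassette_nose':17}
for n in ('top','side'):
    p=ps[n];print(n,'cam',ray(p,[210,280])[0])
    for k in ['dispenser','bay','knob_grip','tall_cassette','tall_cassette_nose','low_cassette','caddy','bell','jar','packet']:
        for r in eyes.spot_point(k,p)[:3]:
            print(k,round(r['score'],2),np.array(r['centre']),atz(p,r['centre'],Z.get(k,0)))
E
```

```text
pics
{'t': 0.0, 'joints': array([-1.26758917e+00,  4.91560229e-01,  1.55949881e+00, -1.37773855e-05,
        1.09168254e+00, -1.05594041e-01]), 'qvel': array([-0.00209337, -0.00035924,  0.00053673,  0.00107365, -0.00032283,
       -0.00110994]), 'tau': array([ 3.59318066e-03, -6.12635493e+01, -2.58183718e+01,  6.94742636e-02,
        4.82054742e-02, -8.64665003e-05]), 'eef_pos': array([ 248.38536943, -573.23601314,  214.04433498]), 'tcp_rot': array([-3.14044885e+00, -1.08942867e-04,  4.08807493e-01]), 'ft_force': array([ 0.49535825,  0.34895196, -0.28312081]), 'moment': array([-0.06717647, -0.00463452,  0.01429378]), 'grip_force': 0.0, 'opening': 1.0019669831390388}
top cam [395.3 143.7 954.9]
dispenser 0.62 [204.5 252.3] [497.7 209.7   0. ]
bay 0.7 [220.6 255.4] [460.6 202.9   8. ]
knob_grip 0.84 [179.4 249.1] [540.9 209.5  85. ]
knob_grip 0.27 [196.4 365.8] [499.2 -30.   85. ]
tall_cassette 0.9 [196.9 383.5] [506.5 -85.7   6. ]
tall_cassette 0.77 [248.6 390.3] [390.5 -95.1   6. ]
tall_cassette_nose 0.94 [215.2 385.6] [464.3 -85.6  17. ]
tall_cassette_nose 0.62 [238.9 403.4] [ 411. 
[... 367 characters left out ...]
2   0. ]
bay 0.83 [241.2 252.9] [462.  198.5   8. ]
knob_grip 0.55 [312.2 302.3] [ 482.6 -185.1   85. ]
knob_grip 0.5 [206.7 288.4] [549.5 203.2  85. ]
tall_cassette 0.82 [314.4 302.9] [508.4 -90.1   6. ]
tall_cassette 0.81 [328.5 237.5] [ 396.4 -101.     6. ]
tall_cassette_nose 0.89 [311.6 276.3] [463.3 -86.7  17. ]
tall_cassette_nose 0.72 [336.2 249.3] [ 411.6 -136.5   17. ]
low_cassette 0.66 [238.3 254.5] [468.2 216.8   6. ]
caddy 0.73 [312.1 296.5] [501.1 -73.9   0. ]
caddy 0.25 [311.9 303.9] [513.8 -76.2   0. ]
bell 0.85 [254.2 335.4] [634.3 107.    0. ]
jar 0.83 [285.5 220.5] [376.7  40.3   0. ]
packet 0.78 [206.6 291.5] [603.7 409.1  -0. ]
packet 0.43 [313.  277.3] [468.1 -68.7   0. ]
```

Run:
```python
import cv2
a=cv2.imread('pics/top0.png')[120:300,170:450];b=cv2.imread('pics/side0.png')[180:360,180:400]
cv2.imwrite('pics/c1.png',cv2.resize(a,None,fx=2.85,fy=2.85,interpolation=2))
cv2.imwrite('pics/c2.png',cv2.resize(b,None,fx=3.3,fy=3.3,interpolation=2))
```

```text
(no output)
```

View pics/c1.png

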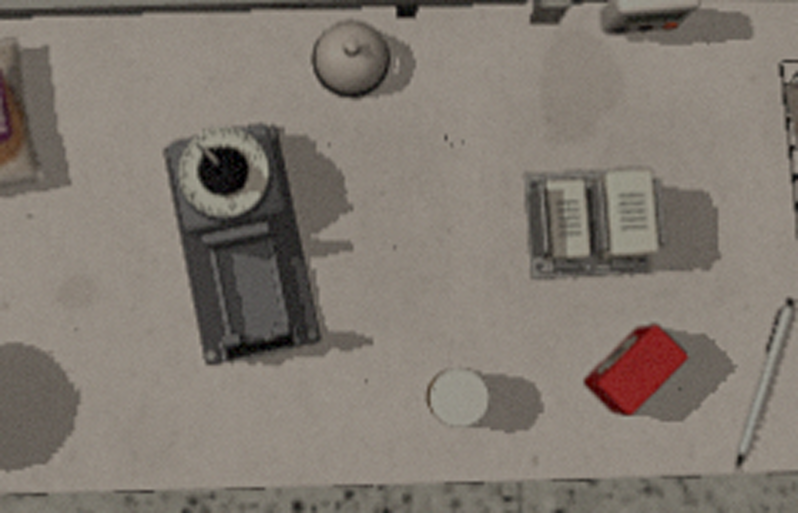

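View pics/c2.png

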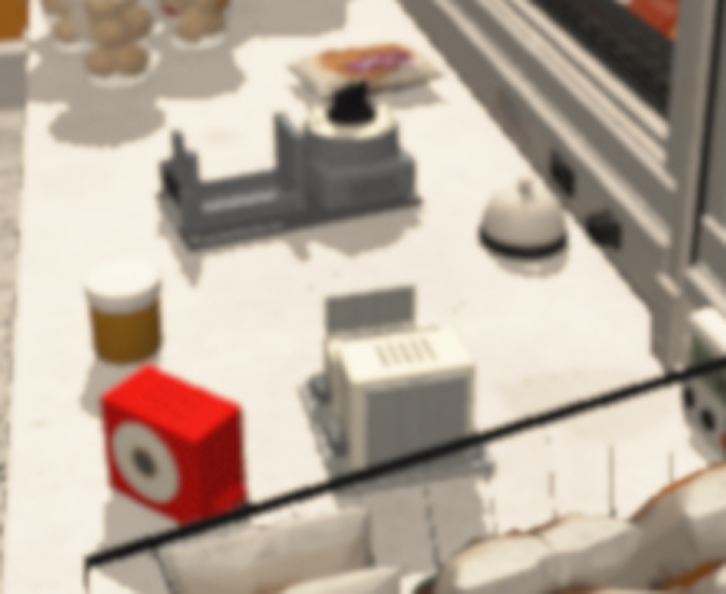

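The views agree. The top crop shows the white tall cassette in the caddy's right slot (full-image pixel 384,197), the red decoy below it, and the dispenser at about (252,205) with the bay towards the robot. The knob pointer is towards the back-left. I'll raise the arm, turn it, and look with the wrist camera.

```bash
cat >> h.py <<'E'
def go(x,y,z,yaw):
    s=env.state();p=s['eef_pos'];T=R.from_euler('xyz',s['tcp_rot'])
    w=s['tcp_rot'][2]
    turn=-np.degrees((yaw-w+np.pi)%(2*np.pi)-np.pi)/5
    d=np.array([x,y,z])-p
    f=lambda a:(R.from_euler('xyz',[np.pi,0,a]).inv().apply(d)/60).round(3)
    print('t',s['t'],'pos',p.round(1),'rot',s['tcp_rot'].round(3),'F',s['ft_force'].round(1),'op',round(s['opening'],3),'grip',round(s['grip_force'],1),'j1,6',s['joints'][[0,5]].round(2))
    print('  turn units',round(turn,2),'shift if before turn',f(w),'after turn',f(yaw))
E
python3 -m inch '[[[0,0,-0.5],-1,-1],[[0,0,-0.5],-1,-1],[[0,0,-0.5],-1,-1],[[0,0,-0.3],-1,-1],[[0,0,0],-1,-1],[[0,0,0],-1,-1],[[0,0,0],-1,-1],[[0,0,0],-1,-1],[[0,0,0],-1,-1],[[0,0,0],-1,-1]]'
python3 -c "
from h import *
go(490,-80,300,np.pi/2)"
```

```text
t: 2.4
eef_pos: [248.5, -573.5, 322.7]
tcp_rot: [3.142, 0.0, 1.284]
ft_force: [-1.0, 0.6, 0.4]
opening: 1.001
grip_force: 0.0
t 2.4 pos [ 248.5 -573.5  322.7] rot [3.142 0.    1.284] F [-1.   0.6  0.4] op 1.001 grip 0.0 j1,6 [-1.27 -0.98]
  turn units -3.28 shift if before turn [9.027 1.538 0.378] after turn [8.224 4.026 0.378]
```

```bash
python3 -m inch '[[[0.5,0.1,0],0,-1],[[1,0.17,0],0,-1],[[1,0.17,0],0,-1],[[1,0.17,0],0,-1],[[1,0.17,0],0,-1],[[1,0.17,0],0,-1],[[1,0.17,0],0,-1],[[1,0.17,0.1],0,-1],[[1,0.17,0.1],0,-1],[[0.5,0.1,0.1],0,-1]]'
python3 -m inch '[[[0,0,0],-1,-1],[[0,0,0],-1,-1],[[0,0,0],-1,-1],[[0,0,0],-0.3,-1],[[0,0,0],0,-1],[[0,0,0],0,-1],[[0,0,0],0,-1],[[0,0,0],0,-1],[[0,0,0],0,-1],[[0,0,0],0,-1]]'
cat > see.py <<'E'
from h import *
np.set_printoptions(precision=1,suppress=True)
Z={'tall_cassette':6,'low_cassette':6,'bay':8,'knob_grip':85,'tall_cassette_nose':17}
def look(names,fn=None,cam='wrist',zo={}):
    p=eyes.read_camera(cam); print(cam,ray(p,[210,280])[0])
    if fn: save(p,fn)
    for k in names:
        for r in eyes.spot_point(k,p)[:3]:
            if r['score']>.2: print(k,round(r['score'],2),np.array(r['centre']),atz(p,r['centre'],zo.get(k,Z.get(k,0))))
    return p
E
python3 - <<'E'
from see import *
look(['tall_cassette','tall_cassette_nose','low_cassette','caddy','dispenser','knob_grip'],'w1.png')
go(507,-87,200,np.pi/2)
E
```

```text
t: 3.65
eef_pos: [493.0, -80.1, 304.6]
tcp_rot: [3.141, -0.0, 1.284]
ft_force: [0.4, -0.9, 0.4]
opening: 1.003
grip_force: 0.0
t: 4.9
eef_pos: [492.2, -82.6, 304.6]
tcp_rot: [-3.142, 0.0, 1.569]
ft_force: [-0.2, 0.3, -0.2]
opening: 0.997
grip_force: 0.0
wrist [492.9 -14.6 474.8]
tall_cassette 0.8 [179.2 293.2] [508.4 -89.9   6. ]
tall_cassette 0.78 [182.9 222.2] [397.3 -95.4   6. ]
tall_cassette_nose 0.76 [182.7 268. ] [469.6 -93.5  17. ]
tall_cassette_nose 0.58 [201.5 237.9] [ 422.5 -122.8   17. ]
caddy 0.79 [162.5 292.8] [507.8 -64.6   0. ]
t 5.25 pos [492.2 -82.6 304.6] rot [-3.1  0.   1.6] F [0.4 0.5 0.1] op 0.997 grip 0.0 j1,6 [-0.3 -0.3]
  turn units -0.02 shift if before turn [-0.1  0.2  1.7] after turn [-0.1  0.2  1.7]
```

View pics/w1.png

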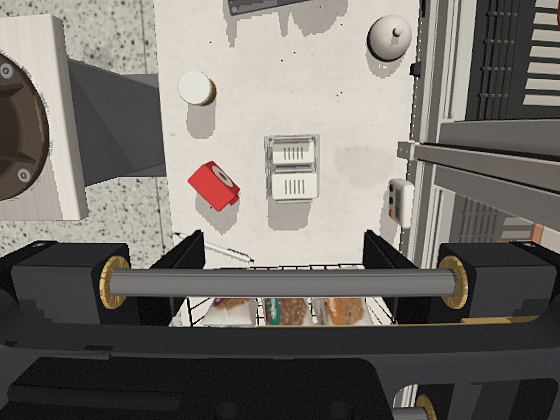

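```bash
cat >> see.py <<'E'
def rect(p,k,z,near,thr=None,save_=None):
    for r in eyes.cut_out(k,p)[:3]:
        m=r['mask'].astype(np.uint8)
        c=atz(p,r['centre'],z)
        if np.hypot(*(c[:2]-near))>40: continue
        if thr:
            g=p['pixels'].min(axis=2); m=m&(g>thr)
        n,l,st,_=cv2.connectedComponentsWithStats(m.astype(np.uint8)); i=1+np.argmax(st[1:,4])
        m=(l==i).astype(np.uint8)
        m=cv2.morphologyEx(m,cv2.MORPH_OPEN,np.ones((5,5),np.uint8))
        ys,xs=np.nonzero(m)
        P=np.array([atz(p,(y,x),z)[:2] for y,x in zip(ys,xs)],np.float32)
        print(k,round(r['score'],2),'n',len(P),'rect',cv2.minAreaRect(P),'mean',P.mean(0))
E
python3 - <<'E'
from see import *
for cam in('wrist','top'):
    p=look(['low_cassette','tall_cassette','tall_cassette_nose'],None,cam)
    px=p['pixels']; 
    m=np.argwhere(px.min(axis=2)>0)
    for thr in (None,150,180,200): rect(p,'tall_cassette',62,(508,-88),thr)
    # local crop gray
    c=proj(p,[[508,-88,62]])[0].astype(int); print(c, px.min(axis=2)[c[0]-22:c[0]+22:3,c[1]-30:c[1]+30:3])
E
```

```text
wrist [492.9 -14.6 474.8]
low_cassette 0.82 [149.1 294.1] [509.5 -43.7   6. ]
tall_cassette 0.69 [177.5 295.7] [512.2 -87.3   6. ]
tall_cassette 0.64 [180.6 222.3] [397.7 -91.8   6. ]
tall_cassette_nose 0.9 [183.2 268.5] [470.4 -94.2  17. ]
tall_cassette_nose 0.78 [198.8 232.1] [ 413.7 -118.5   17. ]
tall_cassette_nose 0.68 [ 36.6 387. ] [637.9 112.9  17. ]
tall_cassette 0.61 n 1342 rect ((505.1190490722656, -90.60609436035156), (39.19766616821289, 69.32099151611328), 89.88407897949219) mean [506.1 -89.9]
tall_cassette 0.61 n 904 rect ((508.469970703125, -89.87599182128906), (34.95968246459961, 62.53525161743164), 89.90911102294922) mean [508.3 -89.5]
tall_cassette 0.61 n 771 rect ((507.5325622558594, -89.9371566772461), (61.173038482666016, 34.192195892333984), 1.730407953262329) mean [507.6 -88.1]
tall_cassette 0.61 n 655 rect ((507.23431396484375, -90.0476303100586), (59.054744720458984, 33.15031051635742), 1.756181001663208) mean [507.3 -87.8]
[184 294] [[205 125 116 202 206 206 209 206 206 204 200 196 194 186 180 174 170 117
  176 203]
 [204 123 130 132 117 100 105  91  91  79  
[... 1333 characters left out ...]
_cassette_nose 0.91 [214.4 387.6] [466.  -90.2  17. ]
tall_cassette_nose 0.82 [235.7 401.4] [ 418.1 -118.4   17. ]
tall_cassette 0.92 n 585 rect ((500.54052734375, -87.94014739990234), (38.217559814453125, 74.65116882324219), 88.59468078613281) mean [502.2 -87.1]Traceback (most recent call last):
  File "<stdin>", line 6, in <module>
  File "see.py", line 18, in rect
    n,l,st,_=cv2.connectedComponentsWithStats(m.astype(np.uint8)); i=1+np.argmax(st[1:,4])
                                                                       ~~~~~~~~~^^^^^^^^^^
    return _wrapfunc(a, 'argmax', axis=axis, out=out, **kwds)
    return bound(*args, **kwds)
ValueError: attempt to get argmax of an empty sequence
```

```bash
python3 -c "
from h import *
go(508.2,-89.5,28,np.pi/2+.025)"
python3 -m inch '[[[0,0,0.2],-0.3,-1],[[-0.05,0.1,0.6],0,-1],[[-0.065,0.16,0.8],0,-1],[[0,0,0.8],0,-1],[[0,0,0.5],0,-1],[[0,0,0.3],0,-1],[[0,0,0],0,-1],[[0,0,0],0,-1],[[0,0,0],0,-1],[[0,0,0],0,-1]]'
python3 -c "
from h import *
save(eyes.read_camera('wrist'),'w2.png')
go(508.2,-89.5,28,np.pi/2+.025)"
```

```text
t 5.95 pos [492.3 -82.7 304.6] rot [3.142 0.    1.569] F [-0.1  0.1 -0.1] op 1.0 grip 0.0 j1,6 [-0.3 -0.3]
  turn units -0.3 shift if before turn [-0.113  0.266  4.61 ] after turn [-0.12   0.263  4.61 ]
t: 7.2
eef_pos: [508.2, -89.2, 113.2]
tcp_rot: [3.141, 0.0, 1.596]
ft_force: [-0.6, 0.3, -0.2]
opening: 1.004
grip_force: 0.0
t 7.25 pos [508.2 -89.2 113.1] rot [3.141 0.    1.596] F [ 0.5  0.7 -0.6] op 1.0 grip 0.0 j1,6 [-0.3  -0.33]
  turn units -0.0 shift if before turn [-5.000e-03  1.000e-03  1.419e+00] after turn [-5.000e-03  1.000e-03  1.419e+00]
```

View pics/w2.png

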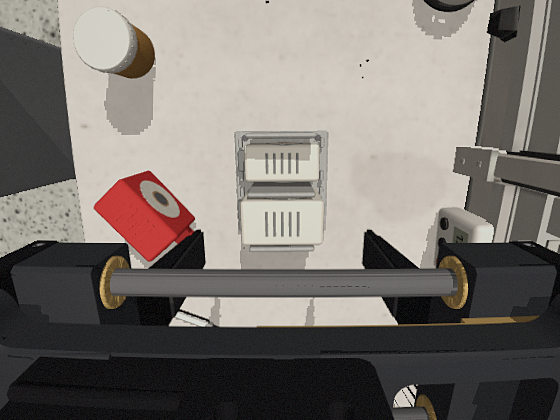

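```bash
python3 -m inch '[[[0,0,0.6],0,-1],[[0,0,0.5],0,-1],[[0,0,0.32],0,-1],[[0,0,0],0,-1],[[0,0,0],0,1],[[0,0,0],0,1],[[0,0,0],0,1],[[0,0,0],0,1],[[0,0,0],0,1],[[0,0,0],0,1]]'
python3 - <<'E'
from see import *
p=eyes.read_camera('top')
for k,z in(('dispenser',0),('knob_grip',85)):
    rs=eyes.cut_out(k,p)
    print(k,[(round(r['score'],2),np.array(r['centre']),r['mask'].sum()) for r in rs])
px=p['pixels']
c=cv2.resize(px[150:260,215:295],None,fx=5.4,fy=5.4,interpolation=cv2.INTER_CUBIC)
cv2.imwrite('pics/c3.png',c[:,:,::-1])
go(508.2,-89.5,128,np.pi/2+.025)
E
```

```text
t: 8.5
eef_pos: [508.1, -89.2, 27.9]
tcp_rot: [3.141, 0.0, 1.596]
ft_force: [-0.4, -0.4, 6.5]
opening: 0.674
grip_force: 30.0
dispenser [(0.61, array([204.3, 254.2]), np.int64(3259))]
knob_grip [(0.57, array([179.5, 250.6]), np.int64(256))]
t 8.65 pos [508.2 -89.2  27.8] rot [3.1 0.  1.6] F [-0.8  0.3  6.5] op 0.669 grip 30.0 j1,6 [-0.3 -0.3]
  turn units -0.0 shift if before turn [-0.   0.  -1.7] after turn [-0.   0.  -1.7]
```

View pics/c3.png

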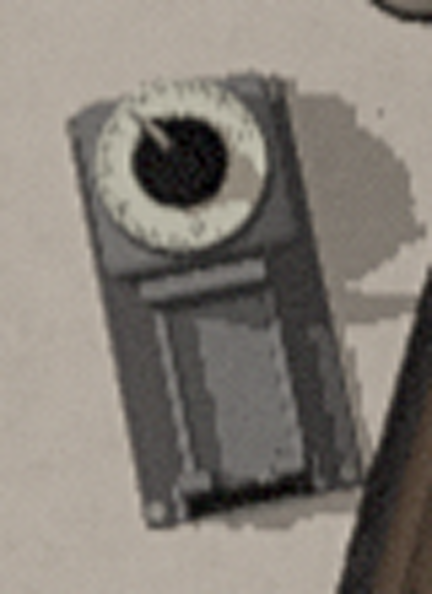

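```bash
python3 -m inch '[[[0,0,-0.3],0,1],[[0,0,-0.5],0,1],[[0,0,-0.5],0,1],[[0,0,-0.4],0,1],[[0,0,0],-0.9,1],[[0,0,0],-0.9,1],[[0,0,0],0,1],[[0,0,0],0,1],[[0,0,0],0,1],[[0,0,0],0,1]]'
python3 -c "
from h import *
go(495,50,130,np.pi/2+.18)
go(495,50,24,np.pi/2+.18)"
```

```text
t: 9.9
eef_pos: [508.0, -89.2, 129.4]
tcp_rot: [-3.141, 0.0, 1.752]
ft_force: [-0.2, -0.3, -0.9]
opening: 0.672
grip_force: 30.0
t 9.9 pos [508.  -89.2 129.4] rot [-3.141  0.     1.752] F [-0.2 -0.3 -0.9] op 0.672 grip 30.0 j1,6 [-0.3  -0.48]
  turn units 0.02 shift if before turn [ 2.321  0.205 -0.011] after turn [ 2.321  0.202 -0.011]
t 9.9 pos [508.  -89.2 129.4] rot [-3.141  0.     1.752] F [-0.2 -0.3 -0.9] op 0.672 grip 30.0 j1,6 [-0.3  -0.48]
  turn units 0.02 shift if before turn [2.321 0.205 1.756] after turn [2.321 0.202 1.756]
```

```bash
python3 -m inch '[[[0.3,0.03,0],0,1],[[0.5,0.05,0],0,1],[[0.6,0.05,0],0,1],[[0.6,0.05,0],0,1],[[0.32,0.02,0],0,1],[[0,0,0.5],0,1],[[0,0,0.6],0,1],[[0,0,0.4],0,1],[[0,0,0.2],0,1],[[0,0,0],0,1]]'
python3 -c "
from h import *
go(495,50,22.3,np.pi/2+.18)"
```

```text
t: 11.15
eef_pos: [494.3, 50.3, 27.1]
tcp_rot: [-3.141, -0.0, 1.753]
ft_force: [-0.1, 0.1, -0.8]
opening: 0.674
grip_force: 30.0
t 11.15 pos [494.3  50.3  27.1] rot [-3.141 -0.     1.753] F [-0.1  0.1 -0.8] op 0.674 grip 30.0 j1,6 [-0.03 -0.21]
  turn units 0.02 shift if before turn [-0.007  0.01   0.081] after turn [-0.007  0.01   0.081]
```

```bash
python3 -m inch '[[[0,0,0.04],0,1],[[0,0,0.03],0,1],[[0,0,0.02],0,1],[[0,0,0],0,1],[[0,0,0],0,-1],[[0,0,0],0,-1],[[0,0,0],0,-1],[[0,0,0],0,-1],[[0,0,0],0,-1],[[0,0,0],0,-1]]'
python3 -m inch '[[[0,0,-0.5],0,-1],[[0,0,-0.8],0,-1],[[0,0,-0.8],0,-1],[[0,0,-0.8],1,-1],[[0,0,-0.5],1,-1],[[0,0,0],1,-1],[[0,0,0],1,-1],[[0,0,0],1,-1],[[0,0,0],1,-1],[[0,0,0],1,-1]]'
python3 -c "
from h import *
go(495,50,225,.18)"
```

```text
t: 12.4
eef_pos: [494.6, 49.9, 22.0]
tcp_rot: [-3.142, 0.0, 1.753]
ft_force: [-0.2, -0.2, -0.4]
opening: 1.0
grip_force: 0.0
t: 13.65
eef_pos: [494.5, 49.9, 226.0]
tcp_rot: [-3.141, 0.0, 1.139]
ft_force: [0.4, 0.6, -0.0]
opening: 1.0
grip_force: 0.0
t 13.65 pos [494.5  49.9 226. ] rot [-3.141  0.     1.139] F [ 0.4  0.6 -0. ] op 1.0 grip 0.0 j1,6 [-0.03  0.4 ]
  turn units 10.99 shift if before turn [0.005 0.007 0.016] after turn [ 0.009 -0.     0.016]
```

Run:
```python
from see import *
p=look(['dispenser','bay','knob_grip','tall_cassette','tall_cassette_nose','jar','bell'],'w3.png')
print(proj(p,[[497,205,0],[461,201,8],[546,206,59]]))
import pickle; pickle.dump(p,open('w3.pkl','wb'))
```

```text
wrist [523.9 111.6 396.2]
dispenser 0.76 [ 70.3 229.9] [494.4 203.7   0. ]
bay 0.86 [ 82.1 205.3] [462.  202.6   8. ]
knob_grip 0.7 [ 17.9 260.3] [547.3 213.5  85. ]
tall_cassette 0.77 [182.3 282.9] [495.4  51.3   6. ]
tall_cassette 0.72 [300.9 256.9] [388.5 -90.2   6. ]
tall_cassette_nose 0.97 [205.5 256. ] [452.1  40.2  17. ]
tall_cassette_nose 0.71 [256.1 325.4] [506.  -62.1  17. ]
tall_cassette_nose 0.68 [313.  284.2] [ 419.  -118.3   17. ]
jar 0.74 [229.1 206.4] [372.1  35.6   0. ]
bell 0.78 [ 85.4 373.2] [647.5 114.    0. ]
[[ 68.3 231.3]
 [ 83.7 205.2]
 [ 34.6 264.2]]
```

View pics/w3.png

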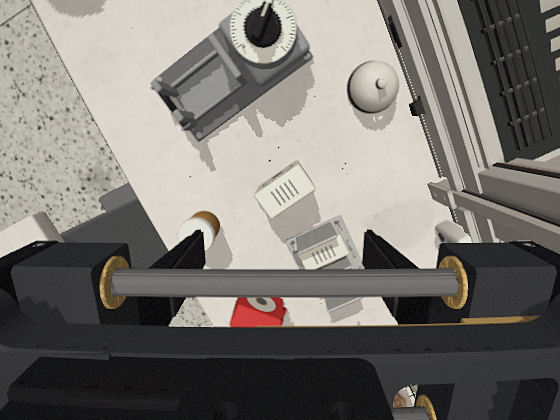

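```bash
python3 -c "
from h import *
go(490,195,175,1.139)"
```

```text
t 14.05 pos [494.6  49.9 226. ] rot [3.142 0.    1.143] F [-0.3 -0.8 -0.2] op 1.002 grip 0.0 j1,6 [-0.03  0.4 ]
  turn units 0.04 shift if before turn [ 2.168 -1.073  0.85 ] after turn [ 2.164 -1.082  0.85 ]
```

```bash
python3 -m inch '[[[0.2,-0.1,0],0,-1],[[0.4,-0.2,0.1],0,-1],[[0.5,-0.25,0.2],0,-1],[[0.5,-0.25,0.2],0,-1],[[0.4,-0.2,0.2],0,-1],[[0.17,-0.07,0.15],0,-1],[[0,0,0],0,-1],[[0,0,0],0,-1],[[0,0,0],0,-1],[[0,0,0],0,-1]]'
python3 - <<'E'
from see import *
p=look(['dispenser','bay','knob_grip'],'w4.png')
import pickle; pickle.dump(p,open('w4.pkl','wb'))
r=eyes.cut_out('dispenser',p)[0]; np.save('m4.npy',r['mask'])
print(r['score'],r['mask'].sum(),'box',np.argwhere(r['mask']).min(0),np.argwhere(r['mask']).max(0))
a=p['pixels'][:300,80:480].copy()
cs,_=cv2.findContours(r['mask'][:300,80:480].astype(np.uint8),0,2)
b=cv2.resize(a,None,fx=2,fy=2,interpolation=2); cv2.drawContours(b,[c*2 for c in cs],-1,(0,255,0),1)
cv2.imwrite('pics/c4.png',b[:,:,::-1])
E
```

```text
t: 15.3
eef_pos: [490.6, 194.5, 175.3]
tcp_rot: [3.141, -0.0, 1.141]
ft_force: [0.1, 0.3, -0.6]
opening: 1.0
grip_force: 0.0
wrist [519.7 256.3 345.5]
dispenser 0.84 [182.6 283.1] [494.9 202.5   0. ]
bay 0.57 [195.9 256.3] [461.5 202.6   8. ]
knob_grip 0.61 [163.5 332.8] [546.6 213.   85. ]
0.82 13438 box [102 199] [254 371]
```

View pics/c4.png

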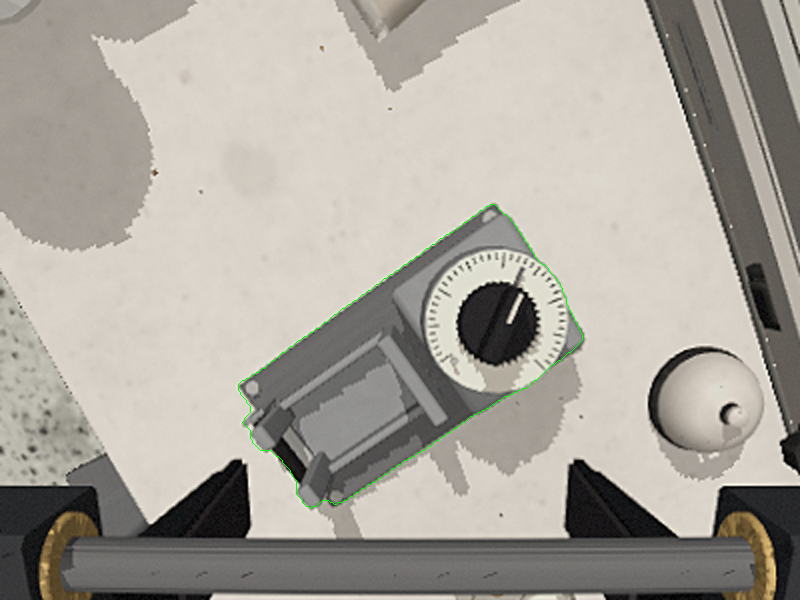

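```bash
cat > fit.py <<'E'
from see import *
import pickle
p=pickle.load(open('w4.pkl','rb')); m=np.load('m4.npy').astype(np.uint8)
g=p['pixels'].min(axis=2)
# dial
yy,xx=np.mgrid[:420,:560]
roi=(np.hypot(yy-160,xx-328.5)<37)&(m>0)
d=((g>165)&roi).astype(np.uint8)
hull=cv2.convexHull(max(cv2.findContours(d,0,1)[0],key=cv2.contourArea))[:,0]
Q=np.array([atz(p,(y,x),59)[:2] for x,y in hull],np.float32)
print('hull dial circle',cv2.minEnclosingCircle(Q), cv2.fitEllipse(Q))
# knob skirt (dark) z~66?
dk=((g<45)&roi).astype(np.uint8); h=cv2.convexHull(max(cv2.findContours(dk,0,1)[0],key=cv2.contourArea))[:,0]
for z in(62,66,70):
    print('skirt',z,cv2.fitEllipse(np.array([atz(p,(y,x),z)[:2] for x,y in h],np.float32)))
c=max(cv2.findContours(m,0,1)[0],key=cv2.contourArea)[:,0].astype(float)
def seg(a,b,z):
    a=np.array(a)/2+[80,0];b=np.array(b)/2+[80,0];u=(b-a)/np.linalg.norm(b-a);L=np.linalg.norm(b-a)
    r=c-a;t=r@u;n=np.abs(r@[-u[1],u[0]])
    s=c[(t>.08*L)&(t<.92*L)&(n<3)]
    P=np.array([atz(p,(y,x),z)[:2] for x,y in s],np.float32)
    v=cv2.fitLine(P,cv2.DIST_HUBER,0,.01,.01).ravel()
    v=v*np.sign(v[0]) if 0 else v
    print('edge z',z,len(P),'ang',np.degrees(np.arctan(v[1]/v[0])),'pt',v[2:]);return v
for z in(0,6,8):
    l=seg((240,384),(495,205),z);r=seg((335,505),(583,340),z)
    n=np.array([-np.sin(.19),np.cos(.19)]);print('width',(l[2:]-r[2:])@n)
E
python3 fit.py
```

```text
hull dial circle ((546.7691040039062, 212.1052703857422), 34.30775833129883) ((546.40283203125, 212.6503143310547), (66.57839965820312, 67.81671905517578), 82.60008239746094)
skirt 62 ((546.0916748046875, 212.6792449951172), (37.37691879272461, 38.0796012878418), 117.62369537353516)
skirt 66 ((545.7198486328125, 213.294677734375), (36.84962463378906, 37.54240036010742), 117.62474060058594)
skirt 70 ((545.3479614257812, 213.9101104736328), (36.32231521606445, 37.00518035888672), 117.625)
edge z 0 106 ang 10.325828 pt [492.  249.5]
edge z 0 93 ang 9.622564 pt [501.5 155.5]
width 94.09124161424312
edge z 6 106 ang 10.326568 pt [492.5 249.6]
edge z 6 93 ang 9.620821 pt [501.9 157.3]
width 92.45944322498877
edge z 8 106 ang 10.326832 pt [492.7 249.7]
edge z 8 93 ang 9.620252 pt [502.  157.9]
width 91.91550850897585
```

Run:
```python
from see import *
import pickle
p=pickle.load(open('w3.pkl','rb'))
for thr in (None,150,180): rect(p,'tall_cassette',56,(494.5,50),thr)
go(494.5,50,150,.174)
```

```text
tall_cassette 0.69 n 1897 rect ((496.1048278808594, 50.67201232910156), (64.75602722167969, 40.41734313964844), 10.296687126159668) mean [496.9  50.8]
tall_cassette 0.69 n 1388 rect ((495.60760498046875, 50.870872497558594), (63.96696090698242, 39.25239181518555), 10.500605583190918) mean [496.7  50. ]
tall_cassette 0.69 n 1189 rect ((495.8845520019531, 49.221160888671875), (61.58358383178711, 34.28535842895508), 10.17655086517334) mean [496.4  49.9]
t 15.7 pos [490.4 195.  175. ] rot [3.1 0.  1.1] F [-0.1  0.1  1.2] op 0.999 grip 0.0 j1,6 [0.2 0.7]
  turn units 11.09 shift if before turn [-2.2  1.1  0.4] after turn [-0.4  2.4  0.4]
```

```bash
python3 -m inch '[[[-0.3,0.15,0],0,-1],[[-0.6,0.3,0],0,-1],[[-0.6,0.3,0.1],0,-1],[[-0.5,0.25,0.1],0,-1],[[-0.2,0.1,0.2],0,-1],[[0,0,0],1,-1],[[0,0,0],1,-1],[[0,0,0],1,-1],[[0,0,0],1,-1],[[0,0,0],1,-1]]'
python3 -m inch '[[[0,0,0],1,-1],[[0,0,0],1,-1],[[0,0,0],1,-1],[[0,0,0],1,-1],[[0,0,0],1,-1],[[0,0,0],1,-1],[[0,0,0],0.1,-1],[[0,0,0],0,-1],[[0,0,0],0,-1],[[0,0,0],0,-1]]'
python3 -c "
from h import *
go(494.5,50,24,.178)"
```

```text
t: 16.95
eef_pos: [495.4, 48.2, 150.5]
tcp_rot: [-3.141, 0.0, 0.703]
ft_force: [-0.8, 0.5, 0.0]
opening: 1.003
grip_force: 0.0
t: 18.2
eef_pos: [495.5, 47.5, 151.0]
tcp_rot: [3.142, -0.0, 0.174]
ft_force: [0.0, 0.7, 0.1]
opening: 0.999
grip_force: 0.0
t 18.2 pos [495.5  47.5 151. ] rot [ 3.142 -0.     0.174] F [0.  0.7 0.1] op 0.999 grip 0.0 j1,6 [-0.04  1.36]
  turn units -0.05 shift if before turn [-0.01  -0.043  2.116] after turn [-0.01  -0.043  2.116]
```

Descend, grip the flanks, and lift.

```bash
python3 -m inch '[[[-0.01,-0.043,0.5],0,-1],[[0,0,0.7],0,-1],[[0,0,0.6],0,-1],[[0,0,0.32],0,-1],[[0,0,0],0,1],[[0,0,0],0,1],[[0,0,0],0,1],[[0,0,0],0,1],[[0,0,0],0,1],[[0,0,0],0,1]]'
python3 -c "
from h import *
go(494.5,50,24,.178)"
python3 -m inch '[[[0,0,0],0,1],[[0,0,0],0,1],[[0,0,-0.3],0,1],[[0,0,-0.5],0,1],[[0,0,-0.5],0,1],[[0,0,-0.5],0,1],[[0,0,0],0,1],[[0,0,0],0,1],[[0,0,0],0,1],[[0,0,0],0,1]]'
python3 -c "
from h import *
go(460.7,197.6,132,.174)"
```

```text
t: 19.45
eef_pos: [494.5, 50.0, 24.0]
tcp_rot: [3.141, -0.0, 0.173]
ft_force: [-1.3, 0.5, -0.2]
opening: 0.426
grip_force: 0.0
t 19.45 pos [494.5  50.   24. ] rot [ 3.141 -0.     0.173] F [-1.3  0.5 -0.2] op 0.426 grip 0.0 j1,6 [-0.03  1.37]
  turn units -0.06 shift if before turn [-0.001 -0.001 -0.001] after turn [-0.001 -0.001 -0.001]
t: 20.7
eef_pos: [494.2, 50.0, 131.0]
tcp_rot: [-3.141, 0.002, 0.173]
ft_force: [0.2, -0.3, -1.3]
opening: 0.377
grip_force: 30.0
t 20.7 pos [494.2  50.  131. ] rot [-3.141e+00  2.000e-03  1.730e-01] F [ 0.2 -0.3 -1.3] op 0.377 grip 30.0 j1,6 [-0.03  1.37]
  turn units -0.01 shift if before turn [-0.126 -2.52  -0.017] after turn [-0.124 -2.52  -0.017]
```

```bash
python3 -m inch '[[[0,-0.2,0],0,1],[[-0.02,-0.4,0],0,1],[[-0.04,-0.5,0],0,1],[[-0.04,-0.6,0],0,1],[[-0.02,-0.5,0],0,1],[[0,-0.32,0],0,1],[[0,0,0.3],0,1],[[0,0,0.2],0,1],[[0,0,0],0,1],[[0,0,0],0,1]]'
python3 - <<'E'
from see import *
go(460.7,197.6,90,.174)
p=look(['tall_cassette','tall_cassette_nose','bay','dispenser','knob_grip'],'w5.png','wrist',{'tall_cassette':77,'tall_cassette_nose':88})
s=look(['tall_cassette','tall_cassette_nose','bay'],'s5.png','side')
a=p['pixels'][60:300,140:420];b=s['pixels'][170:280,210:340]
a=cv2.resize(a,(400,343),interpolation=2);b=cv2.resize(b,(405,343),interpolation=2)
cv2.imwrite('pics/c5.png',np.hstack([a,b])[:,:795,::-1])
E
```

```text
t: 21.95
eef_pos: [461.5, 197.6, 102.0]
tcp_rot: [3.142, -0.0, 0.173]
ft_force: [0.9, 0.9, -1.3]
opening: 0.376
grip_force: 30.0
t 21.95 pos [461.5 197.6 102. ] rot [ 3.1 -0.   0.2] F [ 0.9  0.9 -1.3] op 0.376 grip 30.0 j1,6 [0.3 1.7]
  turn units -0.01 shift if before turn [-0.  -0.   0.2] after turn [-0.  -0.   0.2]
wrist [529.8 208.6 272.2]
tall_cassette 0.67 [233.  281.9] [462.5 198.1  77. ]
tall_cassette 0.27 [ 10.3 421.3] [612.3 140.7  77. ]
dispenser 0.71 [170.3 283.6] [494.7 202.5   0. ]
knob_grip 0.82 [100.1 279.5] [546.1 213.9  85. ]
side [ 371.6 -612.3  419.2]
tall_cassette 0.92 [329.4 237.6] [ 396.3 -103.2    6. ]
tall_cassette 0.56 [213.8 249.5] [475.7 370.9   6. ]
tall_cassette_nose 0.61 [333.8 248.9] [ 411.7 -131.    17. ]
tall_cassette_nose 0.6 [215.4 231.1] [423.7 345.8  17. ]
tall_cassette_nose 0.5 [312.  297.8] [498.  -95.9  17. ]
bay 0.89 [240.4 253.9] [464.8 202.    8. ]
```

View pics/c5.png

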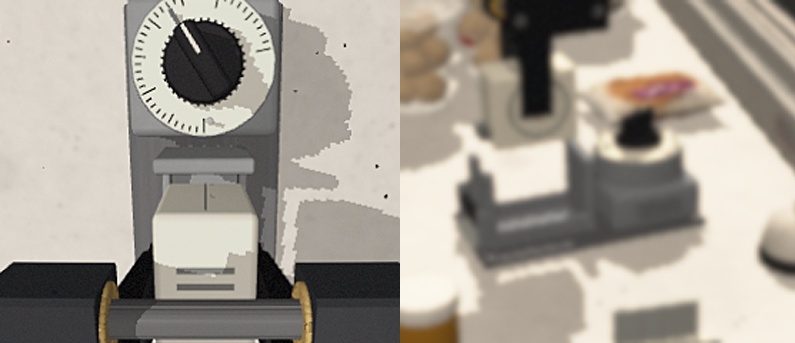

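Run:
```python
from see import *
p=eyes.read_camera('wrist'); g=p['pixels'].min(axis=2)
c=proj(p,[[546,212.6,59]])[0];print(c)
yy,xx=np.mgrid[:420,:560]; roi=np.hypot(yy-c[0],xx-c[1])<60
for nm,d,z in(('dial',(g>150)&roi&(np.hypot(yy-c[0],xx-c[1])<53),59),('skirt',(g<50)&(np.hypot(yy-c[0],xx-c[1])<36),64)):
    d=cv2.morphologyEx(d.astype(np.uint8),cv2.MORPH_CLOSE,np.ones((3,3),np.uint8))
    h=cv2.convexHull(max(cv2.findContours(d,0,1)[0],key=cv2.contourArea))[:,0]
    Q=np.array([atz(p,(y,x),z)[:2] for x,y in h],np.float32); print(nm,cv2.fitEllipse(Q),cv2.minEnclosingCircle(Q))
```

```text
[104. 282.]
dial ((545.7575073242188, 213.0894317626953), (66.94819641113281, 68.2708511352539), 30.969499588012695) ((545.2796020507812, 213.05711364746094), 34.50118637084961)
skirt ((546.1680908203125, 212.8837432861328), (37.677825927734375, 38.38015365600586), 145.79808044433594) ((546.2003784179688, 213.15621948242188), 19.588560104370117)
```

```bash
python3 -m inch '[[[-0.005,-0.005,0.2],0,1],[[0,0,0.2],0,1],[[0,0,0.15],0,1],[[0,0,0.1],0,1],[[0,0,0.05],0,1],[[0,0,0],0,1],[[0,0,0],0,1],[[0,0,0],0,1],[[0,0,0],0,1],[[0,0,0],0,1]]'
python3 -c "
from h import *
go(460.8,197.9,34,.174)"
```

```text
t: 23.75
eef_pos: [461.0, 197.9, 59.9]
tcp_rot: [3.142, -0.0, 0.173]
ft_force: [0.2, 0.1, -2.6]
opening: 0.372
grip_force: 30.0
t 23.75 pos [461.  197.9  59.9] rot [ 3.142 -0.     0.173] F [ 0.2  0.1 -2.6] op 0.372 grip 30.0 j1,6 [0.27 1.67]
  turn units -0.01 shift if before turn [-0.003 -0.001  0.431] after turn [-0.003 -0.001  0.431]
```

No contact, so the cassette is inside the bay walls. Continue down.

```bash
python3 -m inch '[[[0,0,0.1],0,1],[[0,0,0.1],0,1],[[0,0,0.1],0,1],[[0,0,0.06],0,1],[[0,0,0.04],0,1],[[0,0,0],0,1],[[0,0,0],0,1],[[0,0,0],0,1],[[0,0,0],0,1],[[0,0,0],0,1]]'
```

```text
t: 25.0
eef_pos: [461.0, 197.9, 35.8]
tcp_rot: [3.142, -0.0, 0.173]
ft_force: [0.1, -0.1, -0.9]
opening: 0.375
grip_force: 30.0
```

```bash
python3 -m inch '[[[0,0,0.03],0,1],[[0,0,0.02],0,1],[[0,0,0.015],0,1],[[0,0,0],0,1],[[0,0,0],0,1],[[0,0,0],0,1],[[0,0,0],0,1],[[0,0,0],0,1],[[0,0,0],0,1],[[0,0,0],0,1]]'
```

```text
t: 26.25
eef_pos: [461.0, 197.9, 31.9]
tcp_rot: [3.141, 0.0, 0.173]
ft_force: [-0.5, 0.2, -0.8]
opening: 0.38
grip_force: 30.0
```

```bash
python3 -m inch '[[[0,0,0.015],0,1],[[0,0,0.01],0,1],[[0,0,0],0,1],[[0,0,0],0,1],[[0,0,0],0,1],[[0,0,0],0,1],[[0,0,0],0,1],[[0,0,0],0,1],[[0,0,0],0,1],[[0,0,0],0,1]]'
```

```text
t: 27.5
eef_pos: [461.0, 197.9, 31.9]
tcp_rot: [3.142, -0.001, 0.173]
ft_force: [-6.1, -2.6, 25.3]
opening: 0.376
grip_force: 30.0
```

```bash
python3 -m inch '[[[0,0,-0.025],0,-1],[[0,0,0],0,-1],[[0,0,0],0,-1],[[0,0,0],0,-1],[[0,0,0],0,-1],[[0,0,-0.3],0,-1],[[0,0,-0.5],0,-1],[[0,0,-0.7],0,-1],[[0,0,-0.7],0,-1],[[0,0,-0.3],0,-1]]'
python3 - <<'E'
from see import *
p=look(['tall_cassette','tall_cassette_nose','knob_grip'],'w6.png','wrist',{'tall_cassette':8,'tall_cassette_nose':19})
look(['tall_cassette','tall_cassette_nose','bay'],None,'top',{'tall_cassette':8,'tall_cassette_nose':19})
go(546,212.9,180,.174+np.pi/2-.8)
a=p['pixels'][60:300,120:440]; cv2.imwrite('pics/c6.png',cv2.resize(a,None,fx=2.5,fy=2.5,interpolation=2)[:,:,::-1])
E
```

```text
t: 28.75
eef_pos: [461.5, 198.1, 184.1]
tcp_rot: [-3.141, -0.003, 0.173]
ft_force: [-0.8, -0.5, 0.5]
opening: 1.003
grip_force: 0.0
wrist [529.3 209.  354.5]
tall_cassette 0.66 [187.9 286.8] [466.1 194.3   8. ]
knob_grip 0.96 [107.  282.5] [548.4 213.4  85. ]
top [395.3 143.7 954.9]
tall_cassette 0.56 [249.3 389.8] [389.  -93.4   8. ]
tall_cassette_nose 0.87 [239.  403.7] [ 410.7 -122.6   19. ]
t 29.15 pos [460.7 197.8 180.9] rot [3.1 0.  0.2] F [ 0.4  0.3 -0.1] op 0.999 grip 0.0 j1,6 [0.3 1.7]
  turn units -8.84 shift if before turn [ 1.4 -0.   0. ] after turn [1. 1. 0.]
```

View pics/c6.png

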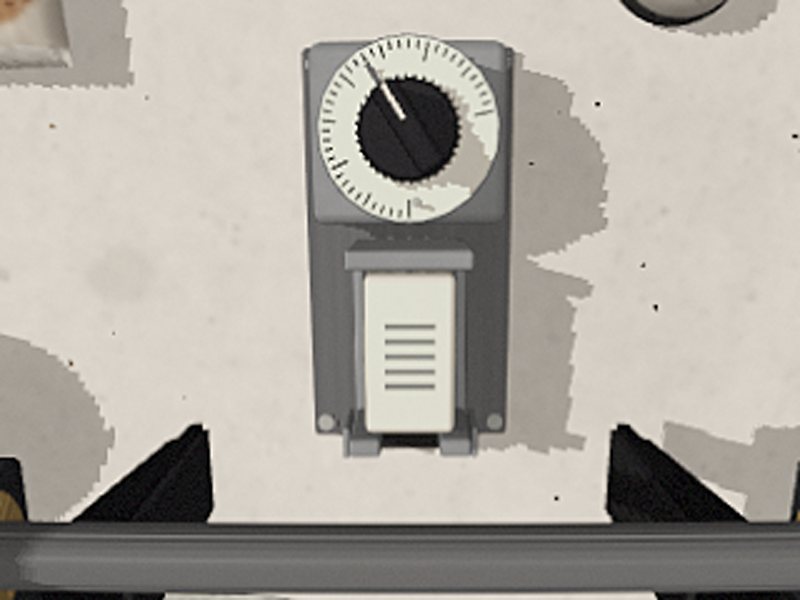

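```bash
python3 -m inch '[[[0.3,0,0],0,-1],[[0.6,0,0],0,-1],[[0.445,0,0],0,-1],[[0.1,0,0],-1,-1],[[0,0,0],-1,-1],[[0,0,0],-1,-1],[[0,0,0],-1,-1],[[0,0,0],-1,-1],[[0,0,0],-1,-1],[[0,0,0],-0.8,-1]]'
python3 -c "
from see import *
p=look(['knob_grip'],'w7.png')
go(546,212.9,69,.77)
c=p['pixels'][130:290,200:360]; cv2.imwrite('pics/c7.png',cv2.resize(c,None,fx=3.6,fy=3.6,interpolation=2)[:,:,::-1])"
```

```text
t: 30.4
eef_pos: [546.2, 212.8, 181.0]
tcp_rot: [-3.141, 0.001, 0.769]
ft_force: [-0.2, -0.0, -0.0]
opening: 0.999
grip_force: 0.0
wrist [596.4 259.9 351.1]
knob_grip 0.88 [205.5 282.3] [547.4 214.2  85. ]
t 30.5 pos [546.2 212.8 181.1] rot [-3.1  0.   0.8] F [-0.3 -0.1 -0.2] op 1.001 grip 0.0 j1,6 [0.3 1.1]
  turn units -0.03 shift if before turn [-0.  -0.   1.9] after turn [-0.  -0.   1.9]
```

View pics/c7.png

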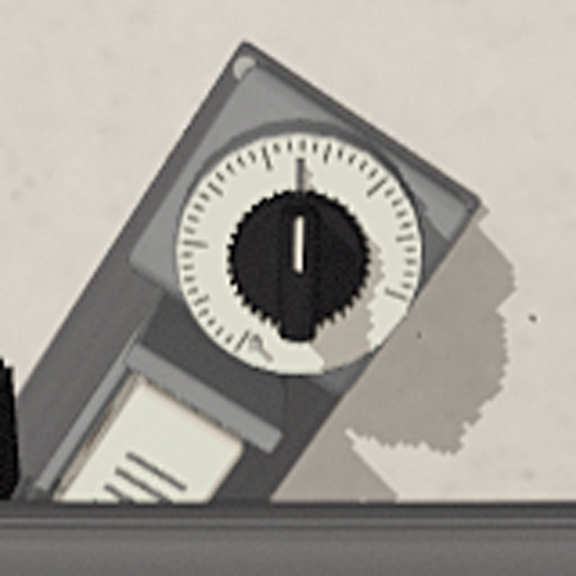

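```bash
python3 -m inch '[[[0,0,0.4],0,-1],[[0,0,0.6],0,-1],[[0,0,0.5],0,-1],[[0,0,0.35],0,-1],[[0,0,0],0,0.5],[[0,0,0],0,1],[[0,0,0],0,1],[[0,0,0],0,1],[[0,0,0],0,1],[[0,0,0],0,1]]'
python3 -m inch '[[[0,0,0],0,1],[[0,0,0],0,1],[[0,0,0],0,1],[[0,0,0],-0.5,1],[[0,0,0],-1,1],[[0,0,0],-1,1],[[0,0,0],-1,1],[[0,0,0],-1,1],[[0,0,0],-1,1],[[0,0,0],-0.5,1]]'
python3 -c "
from h import *
go(546,212.9,69,.174+3.1416);print(env.state()['moment'])"
```

```text
t: 31.75
eef_pos: [546.4, 212.8, 71.1]
tcp_rot: [3.141, -0.0, 0.767]
ft_force: [-0.0, -1.2, -0.3]
opening: 0.426
grip_force: 0.0
t: 33.0
eef_pos: [545.6, 213.4, 70.9]
tcp_rot: [-3.14, -0.0, 1.292]
ft_force: [-3.2, 4.7, 3.2]
opening: 0.102
grip_force: 30.0
t 33.0 pos [545.6 213.4  70.9] rot [-3.14  -0.     1.292] F [-3.2  4.7  3.2] op 0.102 grip 30.0 j1,6 [0.26 0.54]
  turn units -23.19 shift if before turn [-0.007  0.009  0.032] after turn [-0.005 -0.01   0.032]
[ 0.98695289  0.66077786 -0.0449493 ]
```

```bash
python3 -m inch '[[[0,0,0],-1,1],[[0,0,0],-1,1],[[0,0,0],-1,1],[[0,0,0],-1,1],[[0,0,0],-1,1],[[0,0,0],-1,1],[[0,0,0],-1,1],[[0,0,0],-1,1],[[0,0,0],-1,1],[[0,0,0],-1,1]]'
python3 -m inch '[[[0,0,0],-1,1],[[0,0,0],-1,1],[[0,0,0],-1,1],[[0,0,0],-1,1],[[0,0,0],-1,1],[[0,0,0],-1,1],[[0,0,0],-1,1],[[0,0,0],-1,1],[[0,0,0],-0.5,1],[[0,0,0],-0.5,1]]'
python3 -c "
from h import *
go(546,212.9,69,.174+3.1416);print(env.state()['moment'])"
```

```text
t: 34.25
eef_pos: [545.3, 213.4, 70.9]
tcp_rot: [-3.14, -0.001, 2.166]
ft_force: [-4.8, 5.7, 2.8]
opening: 0.102
grip_force: 30.0
t: 35.5
eef_pos: [545.2, 213.3, 70.9]
tcp_rot: [-3.141, -0.002, 2.95]
ft_force: [-5.9, 3.8, 3.5]
opening: 0.1
grip_force: 30.0
t 35.5 pos [545.2 213.3  70.9] rot [-3.141e+00 -2.000e-03  2.950e+00] F [-5.9  3.8  3.5] op 0.1 grip 30.0 j1,6 [ 0.26 -1.12]
  turn units -4.19 shift if before turn [-0.015 -0.004  0.031] after turn [-0.012 -0.009  0.031]
[ 0.8389302   0.88763504 -0.07078165]
```

```bash
python3 -m inch '[[[0,0,0],-1,1],[[0,0,0],-1,1],[[0,0,0],-1,1],[[0,0,0],-0.5,1],[[0,0,0],-0.3,1],[[0,0,0],-0.2,1],[[0,0,0],-0.2,1],[[0,0,0],0,1],[[0,0,0],0,1],[[0,0,0],0,1]]'
python3 -c "
from h import *
go(546,212.9,69,.174+3.1416);print(env.state()['moment'])"
```

```text
t: 36.75
eef_pos: [545.2, 213.2, 70.9]
tcp_rot: [3.141, -0.002, -2.968]
ft_force: [-5.7, 3.0, 3.7]
opening: 0.1
grip_force: 30.0
t 36.75 pos [545.2 213.2  70.9] rot [ 3.141e+00 -2.000e-03 -2.968e+00] F [-5.7  3.   3.7] op 0.1 grip 30.0 j1,6 [ 0.26 -1.49]
  turn units -0.01 shift if before turn [-0.012 -0.007  0.031] after turn [-0.012 -0.007  0.031]
[ 0.80138099  0.92391877 -0.012434  ]
```

```bash
python3 -m inch '[[[0,0,0],-0.3,1],[[0,0,0],-0.2,1],[[0,0,0],-0.2,1],[[0,0,0],-0.2,1],[[0,0,0],0,1],[[0,0,0],0,1],[[0,0,0],0,1],[[0,0,0],0,1],[[0,0,0],0,1],[[0,0,0],0,1]]'
python3 -c "
from h import *
go(546,212.9,69,.174+3.1416);print(env.state()['moment'])"
```

```text
t: 38.0
eef_pos: [545.2, 213.2, 70.9]
tcp_rot: [3.141, -0.002, -2.891]
ft_force: [-5.8, 3.1, 4.7]
opening: 0.109
grip_force: 31.1
t 38.0 pos [545.2 213.2  70.9] rot [ 3.141e+00 -2.000e-03 -2.891e+00] F [-5.8  3.1  4.7] op 0.109 grip 31.1 j1,6 [ 0.26 -1.56]
  turn units 0.87 shift if before turn [-0.012 -0.008  0.031] after turn [-0.012 -0.007  0.031]
[ 0.67618254  0.94040459 -0.66540547]
```

The moment jumped to 0.67 N m, so the knob is at its stop. Release and check.

```bash
python3 -m inch '[[[0,0,0],0,-1],[[0,0,0],0,-1],[[0,0,0],0,-1],[[0,0,0],0,-1],[[0,0,-0.2],0,-1],[[0,0,-0.5],0,-1],[[0,0,-0.7],0,-1],[[0,0,-0.7],0,-1],[[0,0,-0.3],0,-1],[[0,0,0],0,-1]]'
python3 -c "
from see import *
p=look(['knob_grip','tall_cassette','tall_cassette_nose'],None,'wrist',{'tall_cassette':8,'tall_cassette_nose':19})
look(['low_cassette','jar','bell','packet'],None,'top')
print(env.state()['eef_pos'],env.state()['tcp_rot'])
c=p['pixels'][20:300,130:430]; cv2.imwrite('pics/c8.png',cv2.resize(c,None,fx=2.1,fy=2.1,interpolation=2)[:,:,::-1])"
```

```text
t: 39.25
eef_pos: [546.8, 212.9, 216.8]
tcp_rot: [-3.142, 0.003, -2.89]
ft_force: [-0.2, -0.4, -0.3]
opening: 0.993
grip_force: 0.0
wrist [480.1 194.9 386.8]
knob_grip 0.78 [193.  282.7] [542.4 210.4  85. ]
tall_cassette 0.73 [109.5 289.4] [457.4 196.8   8. ]
tall_cassette_nose 0.87 [ 6.8 32.3] [ 415.7 -116.7   19. ]
tall_cassette_nose 0.85 [ 76.7 292.2] [422.4 190.8  19. ]
top [395.3 143.7 954.9]
low_cassette 0.67 [199.9 365.7] [500.7 -45.2   6. ]
jar 0.61 [259.4 326.8] [370.6  46.4   0. ]
bell 0.57 [140.9 292.8] [641.7 114.3   0. ]
packet 0.85 [162.8 161.3] [599.2 416.6   0. ]
[546.3 212.8 214.4] [-3.1 -0.  -2.9]
```

View pics/c8.png

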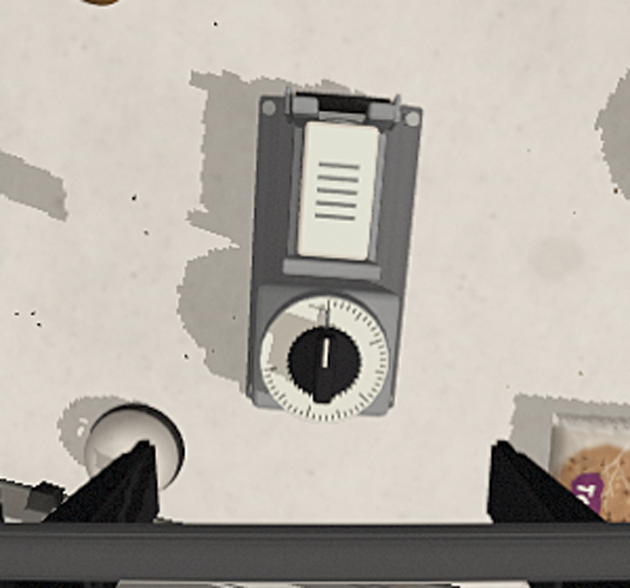

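The picture shows the cassette seated in the bay at crop (340,190), nose to the front, and the pointer on the zero mark at crop (325,320). The bystanders have not moved.

```bash
python3 -c "
from cell import env
print(env.job_done())"
```

```text
the job is handed in; nothing more can be done
None
```

The tall cassette is down on the bay floor with its nose to the front exit slot, the reset knob is back at its zero stop, and the job was handed in at about 39 s of the 72 s allowed; the hand-in returned no verdict.

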